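Knock a stuck press tip out of its nest

TASK

The spare press tip is stuck flush in its nest. Swing the keeper aside, well clear of the pocket, before anything pushes the tip; then press the red lever pad all the way down, so that the knock-out rod drives the tip up out of the pocket. Take the raised tip and lay it flat and lengthwise on the floor of the black parts tray without dropping it, and leave the tray and the things round about where they are.

Things in the scene. Friction and masses are not known exactly. Their poses are not given: they have to be found in the camera images.
- nest: Knock-out nest screwed to the worktop. Origin: on the worktop below the pocket's middle; z up, -x towards the lever (robot side), y along the pocket. Aluminium base plate x -97 to 53, y +-50, 10 mm high. On posts above it a dark block, x +-28, y -50 to 62, z 52 to 80 mm. A vertical knock-out rod with a flat 10 x 36 mm head comes up through a hole in the pocket's floor; the lever drives it.
- pocket_mouth (a point): Centre of the pocket's mouth in the block's top: nest x 0, y 0, z 80 mm. The pocket is a slot 13.6 mm (nest x) by 73.6 mm (nest y), 20 mm deep. The tip sits in it 1 mm below the block's top with no room for fingers. A spring ball in the rear (+x) wall, at half length, presses it against the front wall with about 5 N.
- press_tip: Part to get out: bright press tip 72 mm long (its y); foot 12 mm wide (x), 14 mm high; on it a centred rib 4 mm wide up to 19 mm. 0.1 kg. Origin: middle of its underside, z up. In the pocket its axes are the nest's, origin at z 60 mm. Lever down: origin at z 77, so 11 mm of foot and the rib stand above the block and can be gripped along the nest's x; the lowest 3 mm stay in the pocket.
- lever (a joint): Angle of the knock-out lever, rad: 0 = pad up, rod down (start); 0.43 = pad fully down, at its stop. Axis along the nest's y at nest x -40, z 36 mm. The rod rises 39.5 mm per rad, 17 mm in all. Pressing takes some 4 to 9 N at the pad. Pivot friction keeps lever, rod and tip up when it is let go.
- lever_pad (a point): Centre of the top face of the lever's red pad (32 mm by 38 mm, at the front end of the lever). At the start at nest x -126, y 0, z 63 mm; it goes down nearly straight, to nest x -130, z 25 mm with the lever at its stop.
- keeper (a joint): Angle of the keeper, rad: at 0 it lies along the pocket (nest -y from its pivot) over the tip; it grows as the keeper swings counter-clockwise seen from above, knob towards the nest's +x (away from the lever), up to a stop at 1.75. From 1.2 on it is well clear. Starts between -0.08 and 0.2; stays where it is left (friction about 1 N at the knob).
- keeper_pivot (a point): The keeper's vertical pivot axis at the block's top: nest x 0, y 50, z 80 mm. The keeper is a flat steel strip 12 mm wide, underside 1.5 mm and top 6.5 mm above the block; the screw head at the pivot reaches 12.5 mm above it.
- keeper_knob (a point): Centre of the top of the black round knob (17 mm diameter) near the keeper's free end, 56 mm from the pivot. The knob's body goes from 10 to 26 mm above the block (z 90 to 106 mm).
- tray: Black open parts tray, loose, 0.35 kg, 80 mm (its x) by 125 mm (its y), 16 mm high, walls and floor 2 mm thick (inside 76 x 121 mm). Origin: centre of the underside, on the worktop; z up.
- loupe: Black loupe, 37 mm across, 40 mm high, standing behind the tray; a bystander. Origin: centre of the underside.
- gauge_weight: Brass-coloured knob weight, 26 mm across, 38 mm high, standing behind the tray; a bystander. Origin: centre of the underside.

How it is judged:
By the outcome, as a careful person would: the job done as asked, in the order asked, and still so for the second after the job is handed in, with the robot touching nothing.
It also fails if it takes over 58 s, if anything falls off the work surface, if the arm or the gripper's body presses on something with over 40 N, if the wrist force passes 120 N, or if a joint passes its speed limit or range.

ROBOT

A 6-joint arm with a two-finger parallel gripper is mounted at the origin on a cart in front of the work surface, level with it; the furniture and walls round the work are solid. World frame = base frame: x ahead of the robot, y to its left, z up, the work surface at z = 0. Lengths are in m, angles in rad, forces in N, time in s.
With the tool pointing down it reaches from about 0.35 to 0.975 m from the base axis. Payload 7.1 kg.
Tool frame: the origin (TCP) lies midway between the tips of the shut fingers; the grasp point (between the pads) lies 19 mm behind it; z points along the fingers, y is the direction in which the jaws open and shut (so a half turn about z gives the same grasp; the last joint's range is limited). The gripper opens to 88 mm and grips with 3 to 60 N. Pads are 20 mm wide; open, the fingers measure 115 mm over their backs; the gripper's body (75 mm by 178 mm) begins 61 mm behind the grasp point.
Start: joints at [1.328, 0.423, 1.63, -0, 1.089, -0.019], TCP at [0.139, 0.609, 0.223] pointing down, gripper open.
Joint ranges: [-3, 3], [-0.9, 2.11], [0.09, 2.58], [-1.31, 4.45], [0.11, 2.69], [-2.54, 2.54]. Speed limits (rad/s): [2.39, 2.39, 3.01, 3.14, 3.14, 3.14].

INTERFACE

Orientations are given as a unit quaternion [w, x, y, z].
In Python, from workcell import readout, viewer, manip gives the robot as it stands.
- The arm moves only by the shell command python3 -m pendant 'ROWS' [OPENING] [FORCE]. ROWS is JSON, a list of rows, each an object of numbers: "x", "y", "z": the shift along the tool's x, y, z in m; "wx", "wy", "wz": the turn, a rotation vector about the tool's x, y, z in degrees. In form: [{"x": .., "y": .., "z": .., "wx": .., "wy": .., "wz": ..}, ...]. A call has 1 to 5 rows; each row is the pose to reach, as a shift and turn from the pose commanded when the call began, along the tool's axes at that moment; what a row does not reach only later rows make up. A row lasts 1/10 s, in which the tool goes at most 50 mm and 8.59 degrees, less where a joint would pass 70% of its speed; a pose out of reach is approached as far as the arm can. A call with a gripper value outside its range is refused whole. OPENING is the finger opening in m, from 0 to 0.0878, set as the call begins (- or left out, the last holds). The fingers move at their own pace and stop on an object; FORCE is the grip in N (left out, the last holds). Time passes only in rows, so rows that repeat a pose let the fingers close. It gives the time, the measured TCP pose, the force and the opening at its end, in the units of the state.
- readout.get_obs(): the state, without advancing time (a new reading comes with each control period).
- viewer.capture(name): name is "side" or "top"; returns (picture, depth): 384x512x3 uint8, blue, green, red; 384x512 float32, m along the optical axis (not along the pixel's ray), 0 where there is no reading.
- viewer.camera_info(name): a dict with "fx", "fy", "cx", "cy" (pixels), "position" and "orientation" of the camera in the world. Camera axes: x right, y down, z forward; pixel columns grow to the right and rows downward; lengths in m; the calibration is good to about 2 mm. A picture is of the moment at which its call begins. camera_info takes no time and is no camera call.
- manip.finish_job(): hands the job in, once; it reports no verdict.
The state is a dict: "clock": time; "joint_pos": joint angles; "joint_vel": joint speeds; "joint_torque": joint torques, N m; "tcp_pos": TCP position; "orientation": TCP orientation; "contact_force": force on the tool from outside, world axes, zero at the start; "torque": the same for the moment, N m; "finger_gap": opening from 0.0 (shut) to 1.0 (fully open).
Only numpy, scipy, OpenCV 4.12 (cv2) and the standard library are available. Lean on these libraries where they do the work, as an engineer would, in place of code of your own. Each camera call takes 0.05 s, during which the arm holds its last target.

## Working session

There is one attempt and no reset: what is moved stays moved. The work goes in short steps, Python scripts to look and compute and a shell command to move; the robot and the scene stay as the last step left them, time stands still between calls to the robot, and variables do not carry over. Pictures are saved under pics/ and viewed, and the job is handed in when it is done.

```bash
ls; mkdir -p pics; cat > h.py <<'E'
import numpy as np, cv2
from scipy.spatial.transform import Rotation as R
from workcell import readout, viewer, manip
def cam(n):
    c=viewer.camera_info(n); q=c["orientation"]
    return c, R.from_quat([q[1],q[2],q[3],q[0]]).as_matrix(), np.array(c["position"])
def pix2w(n,u,v,d):
    c,M,p=cam(n); return p+M@(d*np.array([(u-c["cx"])/c["fx"],(v-c["cy"])/c["fy"],1]))
def pixz(n,u,v,z):
    c,M,p=cam(n); r=M@np.array([(u-c["cx"])/c["fx"],(v-c["cy"])/c["fy"],1]); return p+r*(z-p[2])/r[2]
def w2pix(n,P):
    c,M,p=cam(n); q=M.T@(np.array(P)-p); return c["fx"]*q[0]/q[2]+c["cx"],c["fy"]*q[1]/q[2]+c["cy"],q[2]
def snap(n,f):
    a,d=viewer.capture(n); cv2.imwrite(f"pics/{f}.png",a); np.save(f"pics/{f}.npy",d); return a,d
def crop(f,u0,v0,u1,v1,s,o):
    a=cv2.imread(f"pics/{f}.png")[v0:v1,u0:u1]; cv2.imwrite(f"pics/{o}.png",cv2.resize(a,None,fx=s,fy=s,interpolation=cv2.INTER_CUBIC))
def st():
    o=readout.get_obs(); q=o["orientation"]
    return o, R.from_quat([q[1],q[2],q[3],q[0]])
E
python3 - <<'E'
from h import *
for n in("top","side"):
    snap(n,n+"0"); print(viewer.camera_info(n))
o,r=st(); print(o); print(r.as_matrix().round(3))
E
```

```text
pics
{'fx': 358.37621597855724, 'fy': 358.37621597855724, 'cx': 261.757426606547, 'cy': 197.62222032942628, 'position': array([0.45683646, 0.09528962, 0.98650794]), 'orientation': array([ 0.0230094 , -0.70018259,  0.71347672, -0.01287957])}
{'fx': 435.4267531960746, 'fy': 435.4267531960746, 'cx': 252.97821358501784, 'cy': 195.67013258369434, 'position': array([ 0.33881897, -0.68236997,  0.79977119]), 'orientation': array([-0.41190659,  0.90497233, -0.0981732 ,  0.0414737 ])}
{'clock': 0.1, 'joint_pos': array([ 1.32799769e+00,  4.23746099e-01,  1.63058773e+00, -6.08573113e-06,
        1.08862033e+00, -1.89922351e-02]), 'joint_vel': array([ 0.00032315, -0.00350843, -0.00124788, -0.00074302, -0.0014252 ,
        0.00112222]), 'joint_torque': array([-3.11621670e-04, -5.45618355e+01, -2.74324411e+01,  6.45218580e-02,
        1.87846483e-02, -8.70757077e-06]), 'tcp_pos': array([0.13856682, 0.60893755, 0.22200103]), 'orientation': array([-8.61811437e-05,  1.11668371e-01,  9.93745295e-01, -6.75280025e-04]), 'contact_force': array([-0.27223231, -0.02486619, -1.01328965]), 'torque': array([-0.00495587, -0.03918038,  0.0596302 ]), 'finger_gap': 1.004801093133823}
[[-0.975  0.222 -0.   ]
 [ 0.222  0.975 -0.001]
 [ 0.    -0.001 -1.   ]]
```

View pics/top0.png

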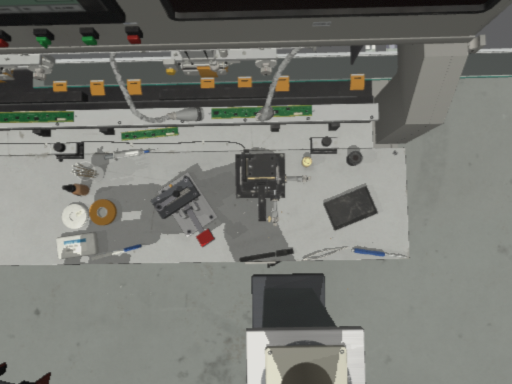

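View pics/side0.png

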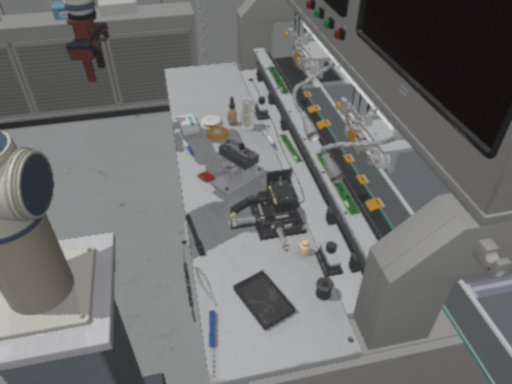

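```bash
python3 - <<'E'
from h import *
crop("top0",135,160,235,260,8,"top0n"); crop("top0",295,140,415,240,6,"top0t"); crop("side0",170,120,310,240,5,"side0n")
E
```

```text
(no output)
```

View pics/top0n.png

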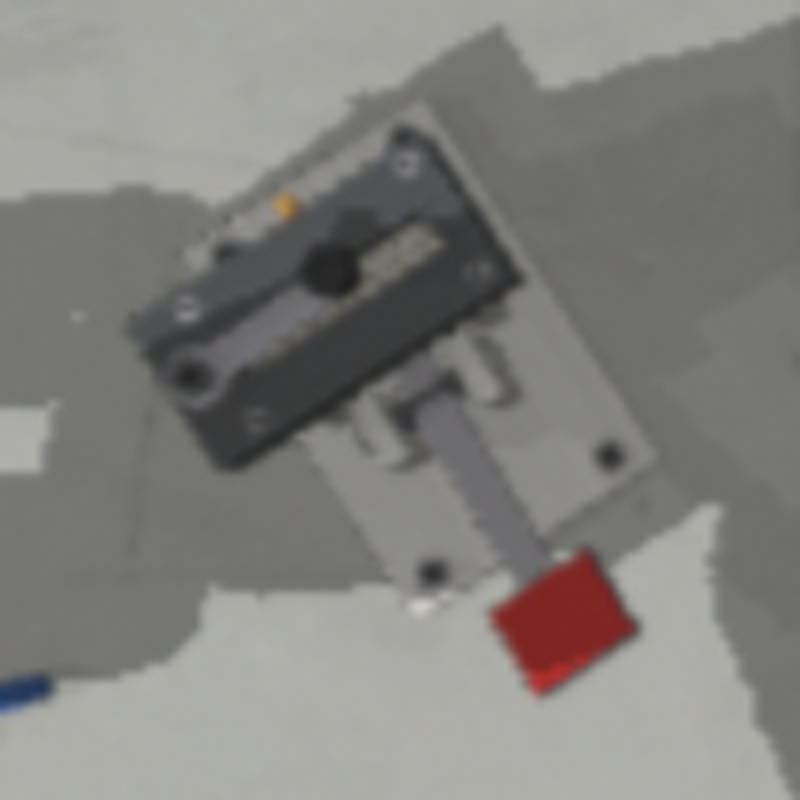

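View pics/top0t.png

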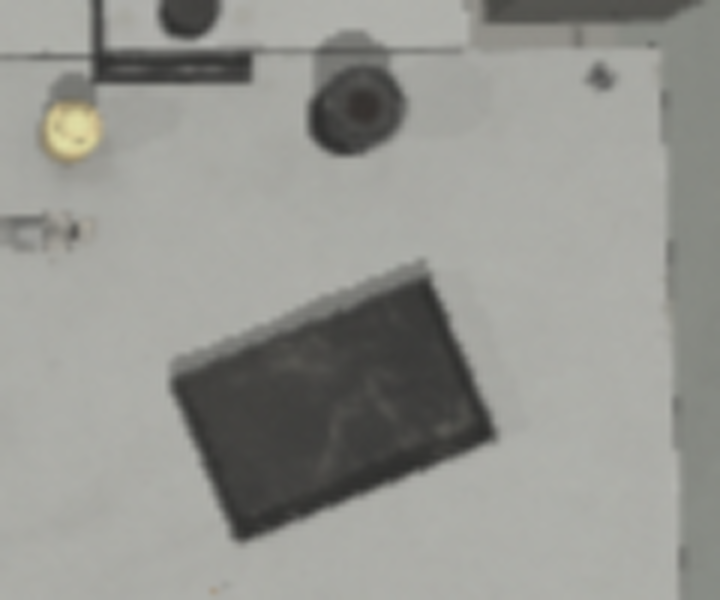

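View pics/side0n.png

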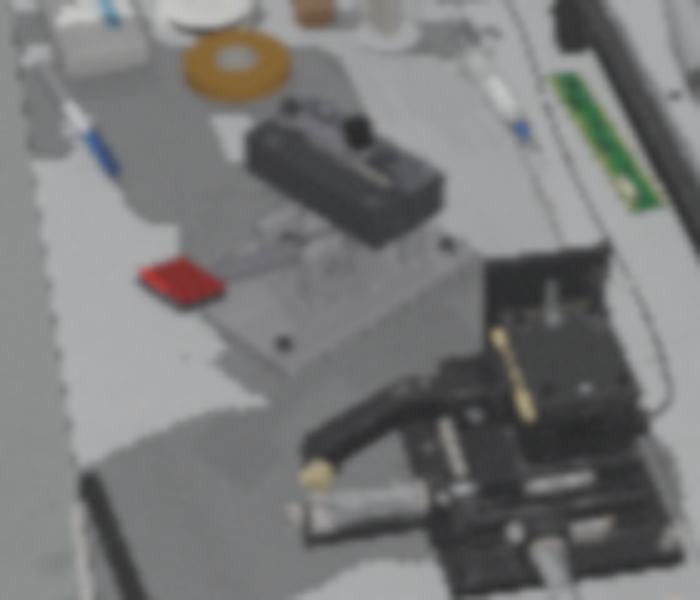

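```bash
cat > fit.py <<'E'
from h import *
def cloud(n,f):
    d=np.load(f"pics/{f}.npy"); c,M,p=cam(n)
    v,u=np.mgrid[:384,:512]; 
    P=np.stack([(u-c["cx"])/c["fx"]*d,(v-c["cy"])/c["fy"]*d,d],-1)@M.T+p
    P[d==0]=np.nan; return P
E
python3 - <<'E'
from fit import *
P=cloud("top","top0"); a=cv2.imread("pics/top0.png")
Z=P[...,2]
def rect(m,name):
    q=P[m][:,:2]; r=cv2.minAreaRect((q*1000).astype(np.float32)); print(name,m.sum(),r, 'z',np.median(P[m][:,2])); 
sub=np.zeros(Z.shape,bool); sub[160:260,140:232]=1
m=sub&(Z>.074)&(Z<.084); m=m.astype(np.uint8)
n,l,s,c=cv2.connectedComponentsWithStats(m); k=1+np.argmax(s[1:,4]); rect(l==k,"block")
rgb=a.astype(int); red=sub&(rgb[...,2]>100)&(rgb[...,1]<70); rect(red,"pad")
m=sub&(Z>.098)&(Z<.115); rect(m,"knob"); print(P[m].mean(0))
print("screw", pixz("top",135+192/8-.5,160+372/8-.5,.0925),"knob",pixz("top",135+330/8-.5,160+270/8-.5,.106))
for n,uv in dict(L=(172,380),T=(428,278),Rr=(495,437),B=(240,541)).items():
    print(n,pixz("top",295+uv[0]/6-.5,140+uv[1]/6-.5,.016))
print("table z", np.nanmedian(Z[200:230,100:140]), "tray mid", [P[y,x] for y,x in((206,350),(200,345),(212,355))])
for n,uv in dict(loupe=(360,105),brass=(72,128)).items(): print(n,pixz("top",295+uv[0]/6-.5,140+uv[1]/6-.5,.039))
m=np.zeros(Z.shape,bool); m[180:235,315:385]=1; m&=(Z>.010)&(Z<.022); rect(m,"trayrim")
E
```

```text
block 780 ((508.69561767578125, 331.1299743652344), (56.87588119506836, 112.32747650146484), 32.40829849243164) z 0.07935592551807602
pad 162 ((404.966064453125, 256.7378234863281), (30.237842559814453, 35.142066955566406), 32.93535614013672) z nan
knob 37 ((516.8521728515625, 321.5718688964844), (15.998942375183105, 14.040718078613281), 52.234405517578125) z 0.10513969013926916
[0.51655991 0.32154898 0.1050344 ]
screw [0.48632461 0.36679449 0.0925    ] knob [0.51658057 0.31977652 0.106     ]
L [ 0.48898891 -0.05697299  0.016     ]
T [ 0.53279533 -0.17331968  0.016     ]
Rr [ 0.46065284 -0.20089755  0.016     ]
B [ 0.4161732  -0.08544097  0.016     ]
table z 0.00019376628309014654 tray mid [array([ 0.47938315, -0.13212159,  0.00236473]), array([ 0.49631769, -0.12031892, -0.00377857]), array([ 0.46273126, -0.14534526,  0.00191041])]
loupe [ 0.60825931 -0.13955857  0.039     ]
brass [ 0.60066025 -0.01222817  0.039     ]
trayrim 147 ((474.67083740234375, -129.69752502441406), (80.1983642578125, 125.4657211303711), 21.073711395263672) z 0.014697130647537082
```

```bash
cat > nest.py <<'E'
from fit import *
yaw=np.radians(32.6); X=np.array([np.cos(yaw),np.sin(yaw)]); Y=np.array([-X[1],X[0]])
O=np.array([.5119,.3261])
def N(x,y,z): return np.array([*(O+X*x/1000+Y*y/1000),z/1000])
E
python3 - <<'E'
from nest import *
P=cloud("top","top0"); 
H={}
for x0 in np.arange(.3,.9,.05):
    r=[]
    for y0 in np.arange(-.3,.6,.05):
        m=(P[...,0]>=x0)&(P[...,0]<x0+.05)&(P[...,1]>=y0)&(P[...,1]<y0+.05)
        r.append(f"{1000*np.nanmax(P[m][:,2]):4.0f}" if m.any() else "  --")
    print(f"{x0:.2f}"," ".join(r))
for n in("top","side"):
    a=cv2.imread(f"pics/{n}0.png"); a=cv2.resize(a,None,fx=4,fy=4,interpolation=cv2.INTER_CUBIC)
    def L(ps,col):
        q=np.array([w2pix(n,p)[:2] for p in ps]); q=((q+.5)*4).astype(np.int32); cv2.polylines(a,[q],True,col,1,cv2.LINE_AA); return q
    q=L([N(x,y,80) for x,y in((-28,-50),(28,-50),(28,62),(-28,62))],(0,255,0))
    L([N(x,y,80) for x,y in((-6.8,-36.8),(6.8,-36.8),(6.8,36.8),(-6.8,36.8))],(255,255,0))
    L([N(x,y,10) for x,y in((-97,-50),(53,-50),(53,50),(-97,50))],(0,255,255))
    L([N(x,y,63) for x,y in((-142,-19),(-110,-19),(-110,19),(-142,19))],(255,0,255))
    c=q.mean(0).astype(int); cv2.imwrite(f"pics/ov_{n}.png",a[max(0,c[1]-230):c[1]+270,max(0,c[0]-300):c[0]+300])
E
```

```text
0.30   11   15   16    5    9   12    8   11   12   12    3    4    5    3    3    5    4    9
0.35    4   14   17   17   10   11   12   12   10    4   67   67    5    7   12   14   14   25
0.40    4    4   20   20   17    4    3   65   66    5   69   67   19    4    5    6   15   25
0.45    5   15   19    8   18    5    4   72   93    5   19   81   89   95    6    4   16   17
0.50    4    4   18   18   17   32   40   99  128  131    4   84  108   87    5    4   15  104
0.55    3    4   40   40    6   40   43  105  132  131    5   82   83   13    3    5   66  109
0.60  209  215   40   43   71   52   17  102  130  130    5    5    5    5   18   20   21  100
0.65  266  266  112  111  111  111  111  235  226  113  162  187  223  244  111  111  111  112
0.70  317  317  112  111  112  114  115  242  173  113  161  180  110  257  258  111  111  116
0.75  458  444  447  450  452  454  455  458  461  462  480  478  501  504  505  506  455  366
0.80   64  269   67  171   69   68   67  213  216  241  264  259  222   67   68   69   69  213
0.85   66   70   69  164   69   69   69   69   67   68   --   --   68   69   68   68   69   70
0.90   --   --   63   --   63   64   --   --   --   --   --   --   --   --   --   --   --   --
```

View pics/ov_top.png

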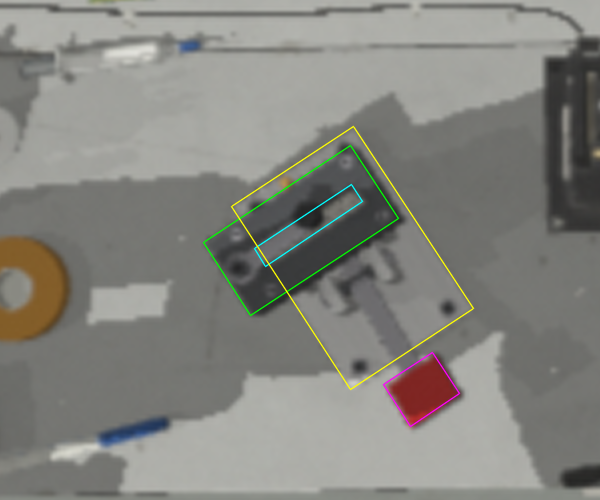

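View pics/ov_side.png

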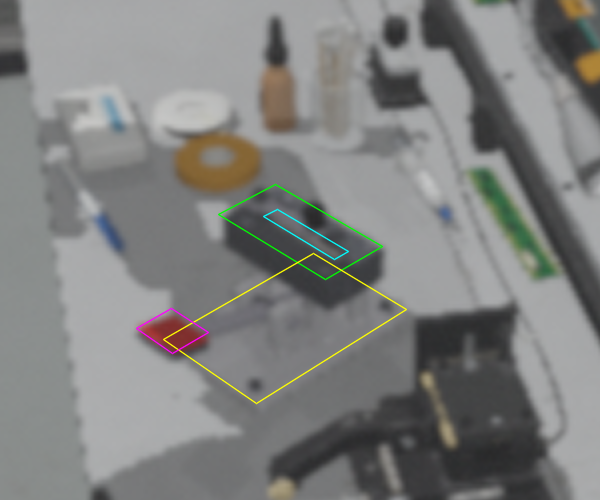

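```bash
cat >> nest.py <<'E'
O=np.array([.5125,.3255])
def rows(P):
    o,r=st(); return (r.inv().apply(np.array(P)-o["tcp_pos"])*1000).round(1)
E
python3 - <<'E'
from nest import *
n=np.array([np.cos(.75),np.sin(.75)])
k=lambda t:np.array([56*np.sin(t),50-56*np.cos(t)])
s=k(.02)-32*n
print("pre",rows(N(*s,150)))
for t in(.02,.3,.6,.9,1.2,1.45): 
    p=k(t)-22*n; print(t,p,rows(N(*p,95)), N(*p,95))
E
```

```text
pre [-431.7 -228.7   72.3]
0.02 [-14.97722978 -20.98485309] [-432.  -218.6  127.3] [0.51118842 0.29975197 0.095     ]
0.3 [  0.45197646 -18.49489611] [-441.  -205.9  127.3] [0.52284528 0.31016244 0.095     ]
0.6 [ 15.52282339 -11.21484716] [-446.4 -190.   127.3] [0.53161947 0.32441527 0.095     ]
0.9 [27.76915182  0.19378906] [-446.9 -173.3  127.2] [0.53578978 0.34062447 0.095     ]
1.2 [36.0970337  14.71191303] [-442.4 -157.2  127.2] [0.53498368 0.35734211 0.095     ]
1.45 [39.49477238 28.25579219] [-435.1 -145.2  127.2] [0.53054907 0.37058279 0.095     ]
```

```bash
python3 -m pendant '[{"x":-0.044,"y":-0.023,"z":0},{"x":-0.088,"y":-0.046,"z":0},{"x":-0.13,"y":-0.07,"z":0},{"x":-0.175,"y":-0.093,"z":0.0},{"x":-0.218,"y":-0.116,"z":0.0}]' 0 20; python3 -m pendant '[{"x":-0.043,"y":-0.023,"z":0},{"x":-0.086,"y":-0.045,"z":0},{"x":-0.129,"y":-0.068,"z":0.02},{"x":-0.172,"y":-0.09,"z":0.04},{"x":-0.214,"y":-0.113,"z":0.06}]'
python3 - <<'E'
from nest import *
print(rows(N(*( np.array([1.1,-6])-30*np.array([np.cos(.75),np.sin(.75)])),95)))
print(st()[1].as_matrix().round(3)); snap("side","s1"); snap("top","t1"); crop("s1",190,110,310,210,6,"s1c")
E
```

```text
[-431.7 -226.6  127.3]
[[-0.975  0.222 -0.   ]
 [ 0.222  0.975 -0.001]
 [ 0.    -0.001 -1.   ]]schema error: expected keys x, y, z, wx, wy, wz
schema error: expected keys x, y, z, wx, wy, wz
```

View pics/s1.png

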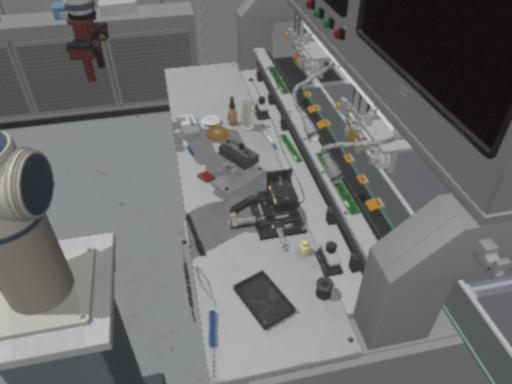

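View pics/t1.png

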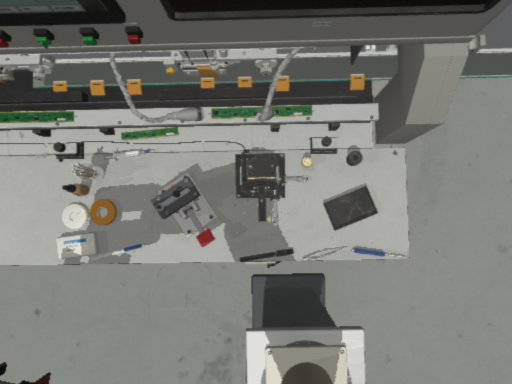

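All six keys are required; nothing moved and both views are unchanged. I'll send the moves again with every key.

```bash
python3 -m pendant '[{"x":-0.044,"y":-0.023,"z":0,"wx":0,"wy":0,"wz":0},{"x":-0.088,"y":-0.046,"z":0,"wx":0,"wy":0,"wz":0},{"x":-0.13,"y":-0.07,"z":0,"wx":0,"wy":0,"wz":0},{"x":-0.175,"y":-0.093,"z":0,"wx":0,"wy":0,"wz":0},{"x":-0.218,"y":-0.116,"z":0,"wx":0,"wy":0,"wz":0}]' 0 20; python3 -m pendant '[{"x":-0.043,"y":-0.023,"z":0,"wx":0,"wy":0,"wz":0},{"x":-0.086,"y":-0.045,"z":0,"wx":0,"wy":0,"wz":0},{"x":-0.129,"y":-0.068,"z":0.02,"wx":0,"wy":0,"wz":0},{"x":-0.172,"y":-0.09,"z":0.04,"wx":0,"wy":0,"wz":0},{"x":-0.214,"y":-0.113,"z":0.06,"wx":0,"wy":0,"wz":0}]'
cat > s1.py <<'E'
from nest import *
print(rows(N(*( np.array([1.1,-6])-30*np.array([np.cos(.75),np.sin(.75)])),95)))
print(st()[0]["clock"],st()[0]["tcp_pos"],st()[1].as_matrix().round(3)); snap("side","s1"); 
E
python3 s1.py
```

```text
clock: 0.7
tcp_pos: [0.3266, 0.4465, 0.2227]
orientation: [0.0, 0.111, 0.994, 0.0]
contact_force: [0.2, 0.5, -0.4]
finger_gap: 0.583
clock: 1.2
tcp_pos: [0.5058, 0.2931, 0.1649]
orientation: [0.0, 0.112, 0.994, 0.0]
contact_force: [0.9, 0.3, -0.2]
finger_gap: 0.127
[-3.6 -0.3 69.9]
1.2 [0.50575288 0.29308152 0.16488102] [[-0.975  0.222  0.001]
 [ 0.222  0.975  0.   ]
 [-0.001  0.001 -1.   ]]
```

```bash
python3 -c "
from h import *
crop('s1',170,80,310,200,5,'s1c')"
```

```text
(no output)
```

View pics/s1c.png

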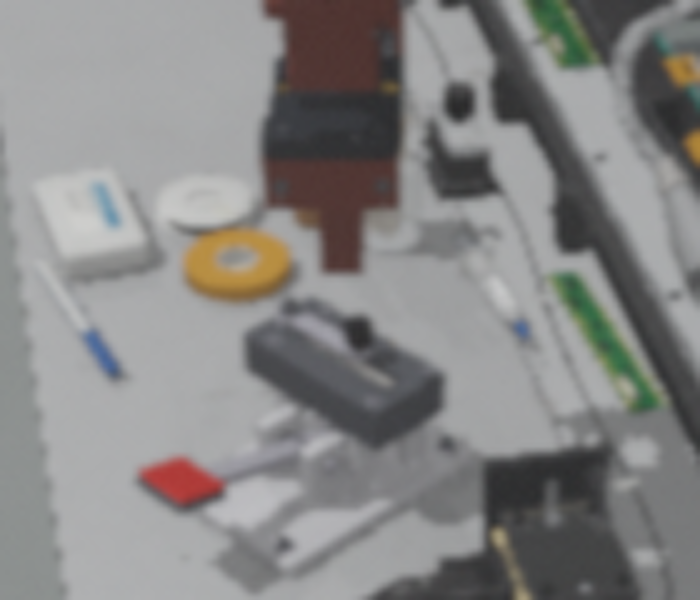

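```bash
python3 - <<'E'
from nest import *
o,r=st()
for x in(-10,10):
    p=o["tcp_pos"]+r.apply([x/1000,-.0135,0]); u,v,_=w2pix("side",p); print(x,(u-170+.5)*5,(v-80+.5)*5)
E
```

```text
-10 368.2430889772205 283.1988051955179
10 330.4463511930487 283.12611396971135
```

```bash
python3 -m pendant '[{"x":-0.002,"y":-0.005,"z":0.035,"wx":0,"wy":0,"wz":0},{"x":-0.002,"y":-0.005,"z":0.07,"wx":0,"wy":0,"wz":0},{"x":-0.002,"y":-0.005,"z":0.07,"wx":0,"wy":0,"wz":0},{"x":-0.002,"y":-0.005,"z":0.07,"wx":0,"wy":0,"wz":0}]'
python3 - <<'E'
from nest import *
snap("side","s2");crop('s2',200,110,280,175,8,'s2c')
n=np.array([np.cos(.75),np.sin(.75)])
k=lambda t:np.array([56*np.sin(t),50-56*np.cos(t)])
for t in(.02,.3,.6,.9,1.2,1.45,1.55): 
    p=k(t)-22*n; print(t,rows(N(*p,95)))
a=cv2.imread("pics/side0.png")[120:180,200:280];a=cv2.resize(a,None,fx=10,fy=10,interpolation=cv2.INTER_CUBIC)
q=np.array([w2pix("side",N(x,y,80))[:2] for x,y in((-28,-50),(28,-50),(28,62),(-28,62))]); q=((q+.5-[200,120])*10).astype(np.int32); cv2.polylines(a,[q],True,(0,255,0),1); cv2.imwrite("pics/ov2.png",a)
E
```

```text
clock: 1.65
tcp_pos: [0.5049, 0.2891, 0.0953]
orientation: [-0.001, 0.112, 0.994, -0.0]
contact_force: [-0.4, -0.3, -0.6]
finger_gap: 0.004
0.02 [-3.1 11.   1.4]
0.3 [-12.2  23.8   1.4]
0.6 [-17.6  39.6   1.4]
0.9 [-18.1  56.3   1.4]
1.2 [-13.6  72.5   1.4]
1.45 [-6.3 84.4  1.5]
1.55 [-2.6 88.6  1.5]
```

View pics/s2c.png

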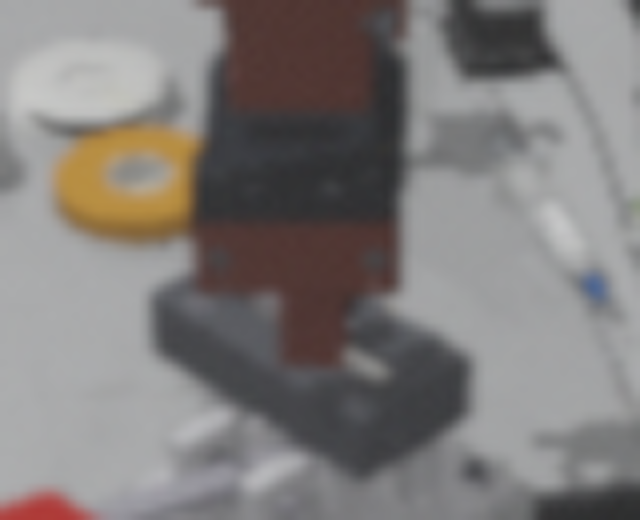

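View pics/ov2.png

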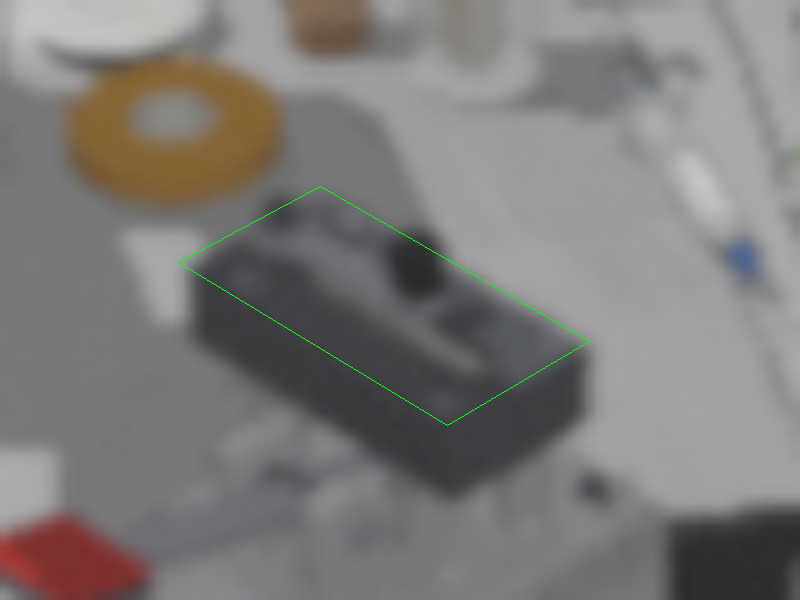

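```bash
python3 -m pendant '[{"x":-0.003,"y":0.006,"z":0.0,"wx":0,"wy":0,"wz":0},{"x":-0.003,"y":0.011,"z":0.0,"wx":0,"wy":0,"wz":0},{"x":-0.006,"y":0.016,"z":0,"wx":0,"wy":0,"wz":0},{"x":-0.009,"y":0.020,"z":0,"wx":0,"wy":0,"wz":0},{"x":-0.012,"y":0.024,"z":0,"wx":0,"wy":0,"wz":0}]'
python3 -m pendant '[{"x":-0.003,"y":0.008,"z":0.0,"wx":0,"wy":0,"wz":0},{"x":-0.005,"y":0.016,"z":0.0,"wx":0,"wy":0,"wz":0},{"x":-0.006,"y":0.024,"z":0,"wx":0,"wy":0,"wz":0},{"x":-0.006,"y":0.032,"z":0,"wx":0,"wy":0,"wz":0}]'
python3 - <<'E'
from nest import *
snap("side","s3");crop('s3',190,100,290,175,8,'s3c')
E
```

```text
clock: 2.2
tcp_pos: [0.5228, 0.3102, 0.0957]
orientation: [0.0, 0.112, 0.994, 0.0]
contact_force: [0.1, -1.5, 0.7]
finger_gap: 0.004
clock: 2.6
tcp_pos: [0.5353, 0.3405, 0.0951]
orientation: [-0.0, 0.112, 0.994, 0.0]
contact_force: [0.6, -0.9, -1.1]
finger_gap: 0.009
```

View pics/s3c.png

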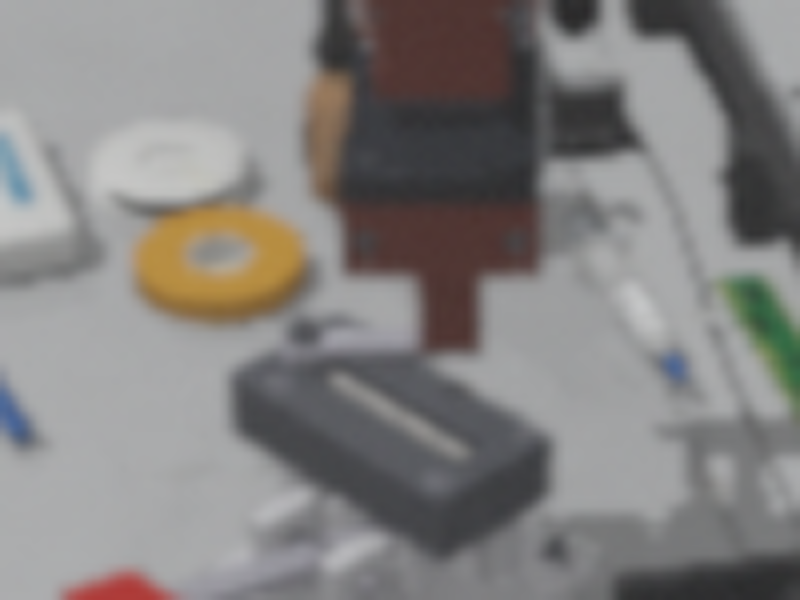

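```bash
python3 -m pendant '[{"x":0.002,"y":0.008,"z":0.0,"wx":0,"wy":0,"wz":0},{"x":0.0045,"y":0.016,"z":0.0,"wx":0,"wy":0,"wz":0},{"x":0.008,"y":0.022,"z":0,"wx":0,"wy":0,"wz":0},{"x":0.012,"y":0.028,"z":0,"wx":0,"wy":0,"wz":0},{"x":0.014,"y":0.030,"z":0,"wx":0,"wy":0,"wz":0}]'
python3 -m pendant '[{"x":0.0,"y":-0.015,"z":0.0,"wx":0,"wy":0,"wz":0},{"x":0.0,"y":-0.03,"z":-0.03,"wx":0,"wy":0,"wz":0},{"x":0.03,"y":-0.05,"z":-0.05,"wx":0,"wy":0,"wz":0}]'
python3 - <<'E'
from nest import *
snap("side","s4");crop('s4',190,100,290,175,8,'s4c')
P=N(-126,0,80); print(P,rows(P),st()[0]["contact_force"])
E
```

```text
clock: 3.15
tcp_pos: [0.5277, 0.3729, 0.0953]
orientation: [-0.0, 0.111, 0.994, 0.0]
contact_force: [0.3, -1.7, -0.1]
finger_gap: 0.006
clock: 3.45
tcp_pos: [0.4898, 0.3289, 0.1463]
orientation: [0.001, 0.113, 0.994, 0.001]
contact_force: [-0.4, 0.7, 0.1]
finger_gap: 0.001
[0.406351   0.25761488 0.08      ] [ 59.9 -84.8  68.3] [-4.70606013 -1.13105109 -0.06970043]
```

View pics/s4c.png

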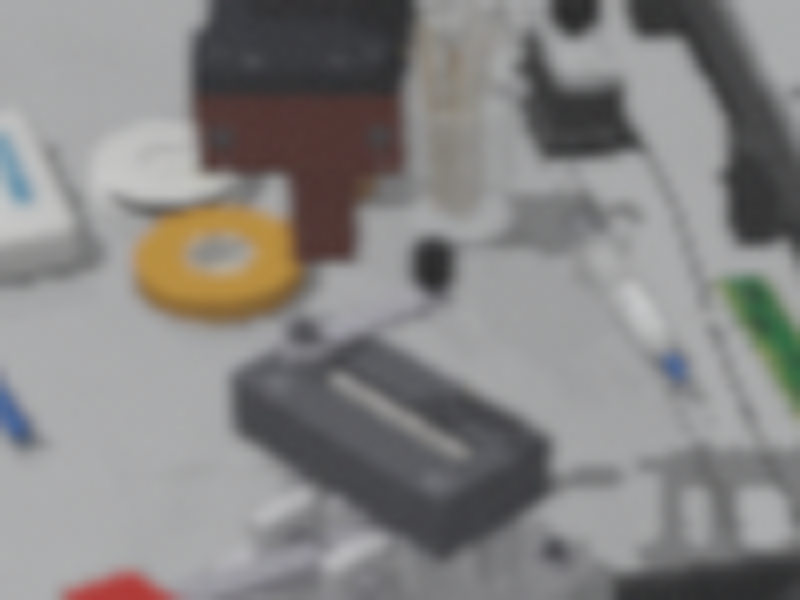

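```bash
python3 -m pendant '[{"x":0.02,"y":-0.028,"z":0.0,"wx":0,"wy":0,"wz":0},{"x":0.04,"y":-0.056,"z":0.0,"wx":0,"wy":0,"wz":0},{"x":0.061,"y":-0.086,"z":0.03,"wx":0,"wy":0,"wz":0},{"x":0.061,"y":-0.086,"z":0.06,"wx":0,"wy":0,"wz":0},{"x":0.061,"y":-0.086,"z":0.068,"wx":0,"wy":0,"wz":0}]'
python3 - <<'E'
from nest import *
snap("side","s5");crop('s5',160,100,290,190,6,'s5c')
print(w2pix("side",N(56*np.sin(1.45),50-56*np.cos(1.45),98)))
for x in(-126,-128,-130): print(rows(N(x,0,63)),rows(N(x,0,25)))
print(st()[0]["contact_force"])
E
```

```text
clock: 4.0
tcp_pos: [0.4068, 0.2574, 0.0755]
orientation: [-0.002, 0.112, 0.994, -0.001]
contact_force: [-1.4, 0.0, 0.7]
finger_gap: 0.0
(np.float64(242.5422665713112), np.float64(131.78012464252757), np.float64(1.2841179323827487))
[ 1.3 -0.9 12.6] [ 1.2 -0.8 50.6]
[ 2.7 -2.3 12.6] [ 2.6 -2.2 50.6]
[ 4.1 -3.8 12.6] [ 4.  -3.7 50.6]
[0.12837515 0.05963411 0.51282873]
```

View pics/s5c.png

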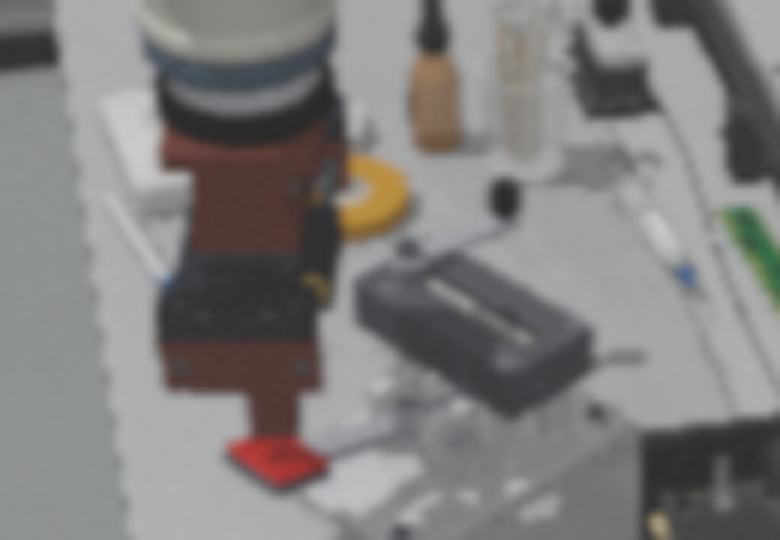

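```bash
python3 -m pendant '[{"x":0.001,"y":-0.001,"z":0.006,"wx":0,"wy":0,"wz":0},{"x":0.002,"y":-0.002,"z":0.014,"wx":0,"wy":0,"wz":0},{"x":0.002,"y":-0.002,"z":0.022,"wx":0,"wy":0,"wz":0},{"x":0.003,"y":-0.003,"z":0.030,"wx":0,"wy":0,"wz":0},{"x":0.003,"y":-0.003,"z":0.036,"wx":0,"wy":0,"wz":0}]'
python3 -m pendant '[{"x":0,"y":0,"z":0.005,"wx":0,"wy":0,"wz":0},{"x":0,"y":0,"z":0.009,"wx":0,"wy":0,"wz":0},{"x":0,"y":0,"z":0.012,"wx":0,"wy":0,"wz":0},{"x":0,"y":0,"z":0.012,"wx":0,"wy":0,"wz":0}]'
```

```text
clock: 4.55
tcp_pos: [0.4055, 0.2573, 0.041]
orientation: [-0.0, 0.112, 0.994, -0.0]
contact_force: [-1.5, -1.9, 2.9]
finger_gap: 0.005
clock: 4.95
tcp_pos: [0.4057, 0.2575, 0.029]
orientation: [-0.0, 0.112, 0.994, 0.0]
contact_force: [0.2, 0.8, 0.2]
finger_gap: 0.008
```

```bash
python3 - <<'E'
from nest import *
snap("side","s6");crop('s6',160,100,290,190,6,'s6c')
for i in range(3):
    viewer.capture("top"); o=st()[0]; print(o["tcp_pos"],o["contact_force"])
E
```

```text
[0.40612944 0.25776004 0.029378  ] [0.83027263 0.52835374 0.63759234]
[0.40618686 0.25777302 0.02945322] [-0.16769007 -0.29520851  0.39890636]
[0.4061751  0.25776864 0.02950896] [ 0.1197298  -0.45578317 -0.25046542]
```

View pics/s6c.png

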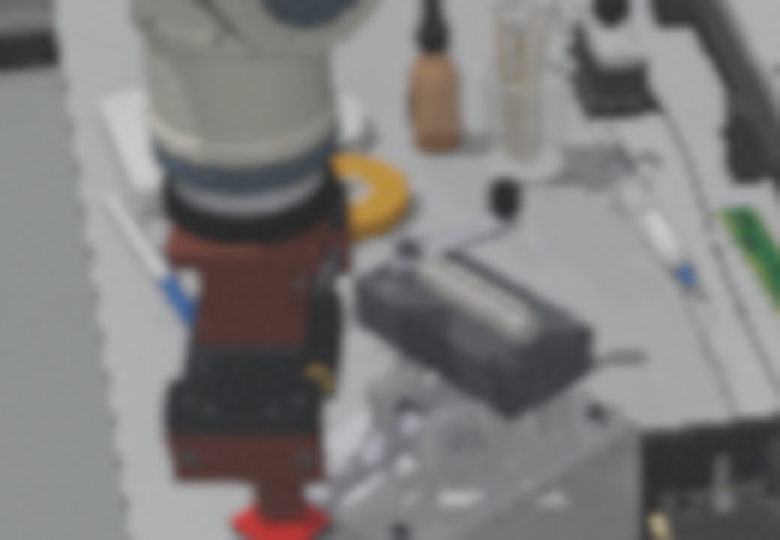

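```bash
python3 -m pendant '[{"x":0.001,"y":-0.001,"z":0.002,"wx":0,"wy":0,"wz":0},{"x":0.001,"y":-0.001,"z":0.004,"wx":0,"wy":0,"wz":0},{"x":0.001,"y":-0.001,"z":0.005,"wx":0,"wy":0,"wz":0},{"x":0.001,"y":-0.001,"z":0.005,"wx":0,"wy":0,"wz":0}]'
python3 -m pendant '[{"x":0,"y":0,"z":0.001,"wx":0,"wy":0,"wz":0},{"x":0,"y":0,"z":0.001,"wx":0,"wy":0,"wz":0}]'
```

```text
clock: 5.55
tcp_pos: [0.4057, 0.2574, 0.0262]
orientation: [0.001, 0.112, 0.994, 0.001]
contact_force: [-4.0, -1.6, 26.7]
finger_gap: 0.007
clock: 5.75
tcp_pos: [0.4058, 0.2575, 0.0259]
orientation: [0.001, 0.112, 0.994, 0.001]
contact_force: [-4.8, -3.6, 36.4]
finger_gap: 0.003
```

```bash
python3 -m pendant '[{"x":0,"y":0,"z":-0.02,"wx":0,"wy":0,"wz":0},{"x":0,"y":0,"z":-0.06,"wx":0,"wy":0,"wz":8},{"x":0,"y":0,"z":-0.10,"wx":0,"wy":0,"wz":16},{"x":0,"y":0,"z":-0.12,"wx":0,"wy":0,"wz":24},{"x":0,"y":0,"z":-0.12,"wx":0,"wy":0,"wz":32}]' 0.04
python3 -m pendant '[{"x":0,"y":0,"z":0,"wx":0,"wy":0,"wz":8},{"x":0,"y":0,"z":0,"wx":0,"wy":0,"wz":12.6},{"x":0,"y":0,"z":0,"wx":0,"wy":0,"wz":12.6}]'
python3 - <<'E'
from nest import *
o,r=st(); print(np.degrees(np.arctan2(*r.as_matrix()[1::-1,1])), r.as_matrix().round(3)[2])
snap("side","s7");crop('s7',190,90,290,165,8,'s7c'); snap("top","t7");crop("t7",135,160,235,235,8,"t7c")
print(o["tcp_pos"],o["joint_pos"].round(2),rows(N(-.8,0,150)),rows(N(-.8,0,83)))
E
```

```text
clock: 6.25
tcp_pos: [0.4061, 0.2577, 0.1464]
orientation: [0.002, 0.384, 0.923, 0.002]
contact_force: [0.5, 1.0, 0.0]
finger_gap: 0.423
clock: 6.55
tcp_pos: [0.4043, 0.2566, 0.1433]
orientation: [0.0, 0.481, 0.877, 0.0]
contact_force: [-0.3, -0.7, 0.2]
finger_gap: 0.454
32.540124075907315 [ 0.  0. -1.]
[0.40430996 0.25656118 0.14330894] [ 0.54  0.33  2.01  0.    0.8  -0.03] [ -0.5 127.5  -6.8] [ -0.5 127.5  60.2]
```

View pics/s7c.png

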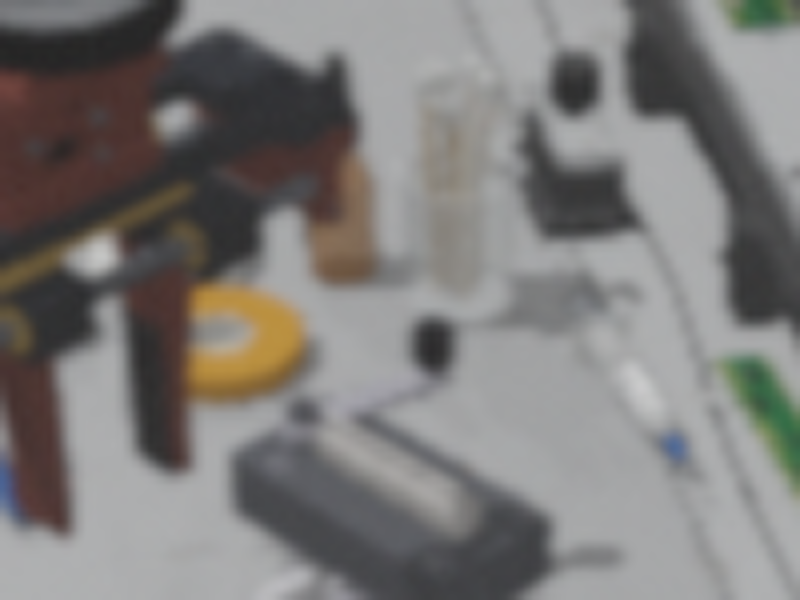

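View pics/t7c.png

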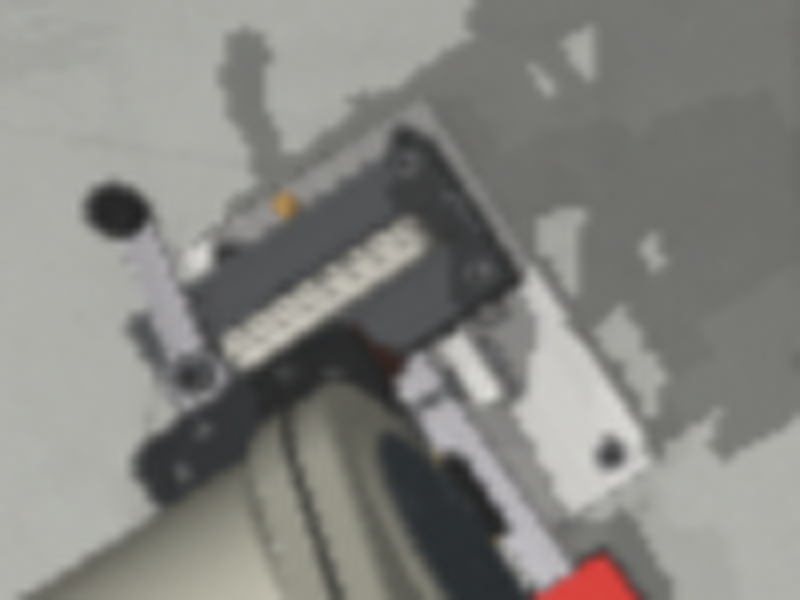

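```bash
python3 - <<'E'
from nest import *
o,r=st(); g=o["finger_gap"]*.0878/2; print(g)
for y in(-g,g):
  for x in(-.01,.01):
    p=o["tcp_pos"]+r.apply([x,y,0]); u,v,_=w2pix("side",p); print("tip",round(y,3),x,((u-190+.5)*8).round(),((v-90+.5)*8).round())
a=cv2.imread("pics/t7.png").astype(int); s=a.sum(2); m=np.zeros(s.shape,bool); m[183:210,160:192]=1
m&=(s>400); n,l,S,c=cv2.connectedComponentsWithStats(m.astype(np.uint8)); 
for k in range(1,n):
    if S[k,4]>15:
        v,u=np.nonzero(l==k); q=np.array([pixz("top",a_,b_,.093)[:2] for a_,b_ in zip(u,v)]); d=(q-O)*1000
        nn=np.c_[d@X,d@Y]; print(S[k],nn.mean(0),nn.min(0),nn.max(0),np.degrees(np.polyfit(nn[:,1],nn[:,0],1)[0]))
E
python3 - <<'E'
import cv2
a=cv2.imread("pics/t7.png")[180:212,155:195]; cv2.imwrite("pics/t7d.png",cv2.resize(a,None,fx=18,fy=18,interpolation=cv2.INTER_NEAREST))
E
```

```text
0.020076071972450024
tip -0.02 -0.01 77.0 529.0
tip -0.02 0.01 37.0 504.0
tip 0.02 -0.01 172.0 478.0
tip 0.02 0.01 132.0 453.0
[160 183  10  11  49] [34.58514266 13.09385347] [25.42092253  0.25216335] [46.57615835 27.94674963] -1.525878032582236
[163 188  25  18 129] [-2.79573483  1.56864427] [ -8.84245251 -32.69416934] [ 3.11291913 36.63635952] 0.4886057576763002
[185 204   5   6  20] [-41.38939003  -9.20508993] [-46.58153832 -14.26700205] [-35.4114692   -2.54701577] -12.018274148296236
```

View pics/t7d.png

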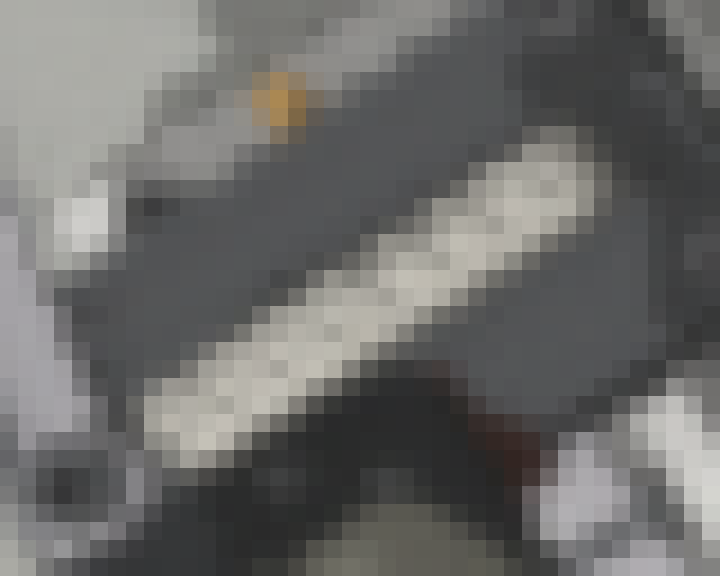

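```bash
python3 -m pendant '[{"x":0,"y":0.03,"z":-0.007,"wx":0,"wy":0,"wz":0},{"x":0,"y":0.065,"z":-0.007,"wx":0,"wy":0,"wz":0},{"x":0,"y":0.1,"z":-0.007,"wx":0,"wy":0,"wz":0},{"x":-0.001,"y":0.127,"z":-0.007,"wx":0,"wy":0,"wz":0},{"x":-0.001,"y":0.127,"z":-0.007,"wx":0,"wy":0,"wz":0}]' 0.036 10
python3 - <<'E'
from nest import *
o,r=st(); print(o["tcp_pos"],rows(N(-1.3,0,83)))
snap("side","s8");crop('s8',190,90,290,165,8,'s8c')
E
```

```text
clock: 7.15
tcp_pos: [0.5148, 0.3258, 0.1503]
orientation: [0.001, 0.48, 0.877, 0.001]
contact_force: [0.9, 0.7, -0.3]
finger_gap: 0.411
[0.51479809 0.32584466 0.15025858] [ 1.  -3.6 67.2]
```

View pics/s8c.png

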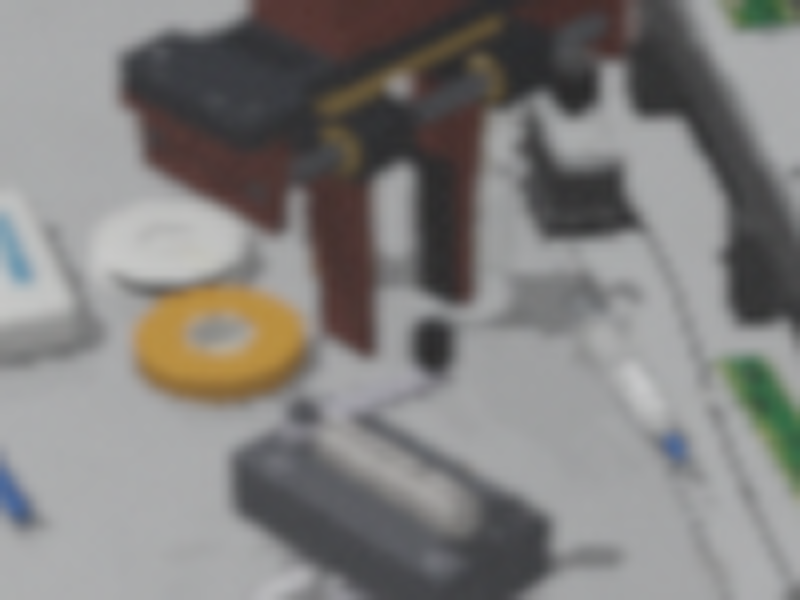

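```bash
python3 -m pendant '[{"x":0.001,"y":-0.003,"z":0.03,"wx":0,"wy":0,"wz":0},{"x":0.001,"y":-0.003,"z":0.05,"wx":0,"wy":0,"wz":0},{"x":0.001,"y":-0.003,"z":0.058,"wx":0,"wy":0,"wz":0},{"x":0.001,"y":-0.003,"z":0.062,"wx":0,"wy":0,"wz":0},{"x":0.001,"y":-0.003,"z":0.062,"wx":0,"wy":0,"wz":0}]'
python3 - <<'E'
from nest import *
snap("side","s9");crop('s9',190,90,290,165,8,'s9c')
o,r=st(); print(o["tcp_pos"],o["contact_force"],rows(N(-1.3,0,83)))
E
```

```text
clock: 7.7
tcp_pos: [0.5086, 0.3232, 0.0884]
orientation: [-0.0, 0.48, 0.877, -0.0]
contact_force: [0.3, 0.1, 0.1]
finger_gap: 0.41
[0.50905862 0.32348237 0.08893907] [ 0.22747486 -0.53095239  0.6432356 ] [-0.2  2.7  5.9]
```

View pics/s9c.png

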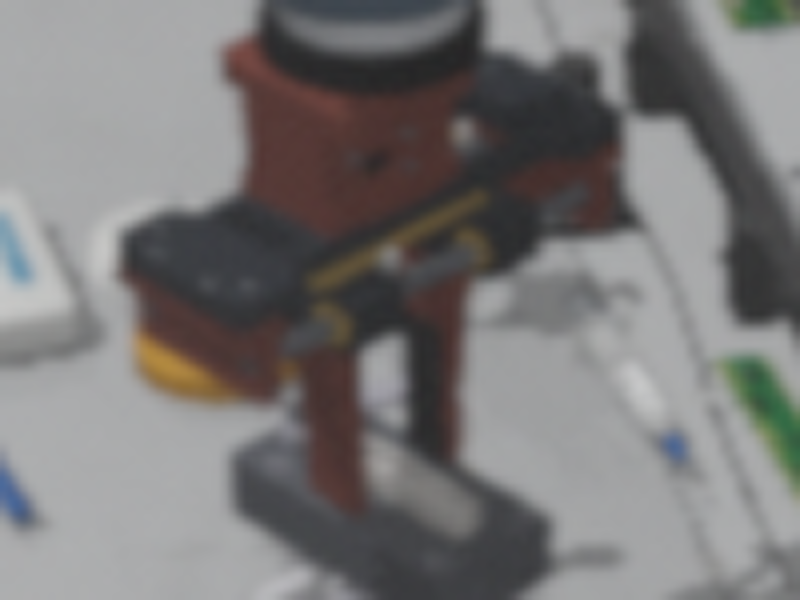

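```bash
python3 -m pendant '[{"x":0,"y":0.002,"z":0.003,"wx":0,"wy":0,"wz":0},{"x":0,"y":0.002,"z":0.006,"wx":0,"wy":0,"wz":0},{"x":0,"y":0.002,"z":0.006,"wx":0,"wy":0,"wz":0},{"x":0,"y":0.002,"z":0.006,"wx":0,"wy":0,"wz":0}]' 0.022
python3 - <<'E'
from nest import *
o,r=st(); print(o["tcp_pos"],o["contact_force"],rows(N(-1.3,0,83)),o["finger_gap"]*87.8)
snap("side","s10");crop('s10',210,120,270,165,12,'s10c')
E
```

```text
clock: 8.15
tcp_pos: [0.5107, 0.3245, 0.0824]
orientation: [0.0, 0.48, 0.877, 0.0]
contact_force: [0.0, 0.6, 0.2]
finger_gap: 0.254
[0.51065875 0.32453232 0.0824254 ] [0.00766771 0.60995733 0.23945469] [-0.2  0.8 -0.6] 22.29941106836536
```

View pics/s10c.png

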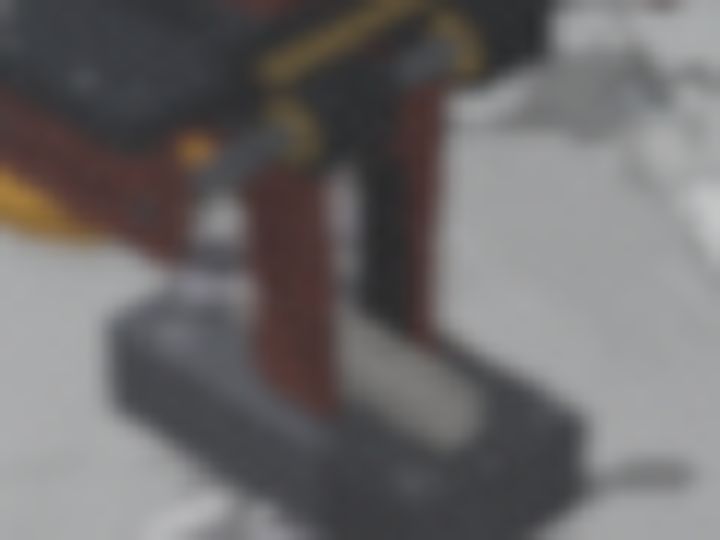

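```bash
python3 -m pendant '[{"x":0,"y":0,"z":0,"wx":0,"wy":0,"wz":0},{"x":0,"y":0,"z":0,"wx":0,"wy":0,"wz":0},{"x":0,"y":0,"z":0,"wx":0,"wy":0,"wz":0},{"x":0,"y":0,"z":0,"wx":0,"wy":0,"wz":0}]' 0.0 10; python3 -m pendant '[{"x":0,"y":0,"z":0,"wx":0,"wy":0,"wz":0},{"x":0,"y":0,"z":0,"wx":0,"wy":0,"wz":0}]'
```

```text
clock: 8.6
tcp_pos: [0.5122, 0.3255, 0.0831]
orientation: [0.001, 0.48, 0.877, 0.002]
contact_force: [5.4, 3.5, 0.4]
finger_gap: 0.134
clock: 8.8
tcp_pos: [0.5121, 0.3255, 0.0831]
orientation: [0.001, 0.48, 0.877, 0.002]
contact_force: [4.9, 2.8, 0.6]
finger_gap: 0.132
```

```bash
python3 -m pendant '[{"x":0,"y":0.001,"z":0,"wx":0,"wy":0,"wz":0},{"x":0,"y":0.002,"z":0,"wx":0,"wy":0,"wz":0},{"x":0,"y":0.002,"z":0,"wx":0,"wy":0,"wz":0}]' 0.0 35; python3 -m pendant '[{"x":0,"y":0,"z":-0.004,"wx":0,"wy":0,"wz":0},{"x":0,"y":0,"z":-0.008,"wx":0,"wy":0,"wz":0},{"x":0,"y":0,"z":-0.015,"wx":0,"wy":0,"wz":0},{"x":0,"y":0,"z":-0.03,"wx":0,"wy":0,"wz":0}]'
python3 - <<'E'
from nest import *
o,r=st(); print(o["tcp_pos"],o["contact_force"],o["finger_gap"]*87.8)
snap("side","s11");crop('s11',200,100,280,160,9,'s11c')
E
```

```text
clock: 9.1
tcp_pos: [0.5123, 0.3255, 0.0827]
orientation: [-0.0, 0.48, 0.877, -0.0]
contact_force: [1.3, 1.3, 4.9]
finger_gap: 0.13
clock: 9.5
tcp_pos: [0.5109, 0.3247, 0.1118]
orientation: [-0.001, 0.48, 0.877, -0.002]
contact_force: [-0.1, 0.2, -1.2]
finger_gap: 0.132
[0.51091634 0.32472488 0.11184975] [-0.08266521  0.19266786 -1.19749446] 11.601167679840852
```

View pics/s11c.png

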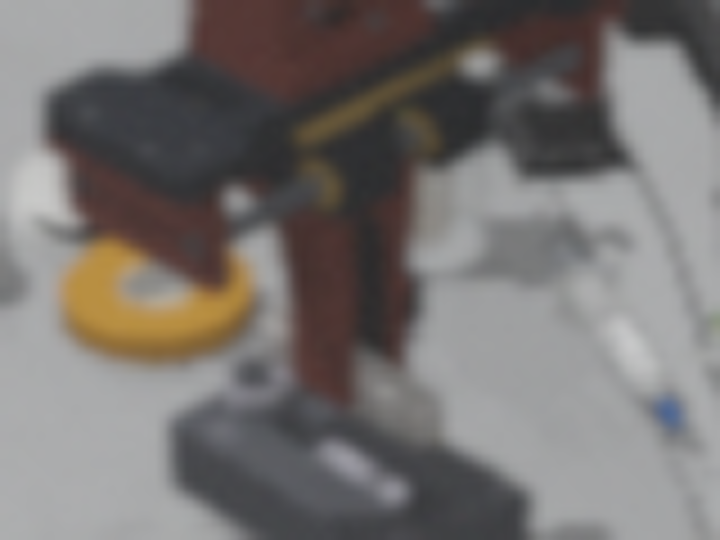

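```bash
python3 -m pendant '[{"x":0,"y":0,"z":-0.03,"wx":0,"wy":0,"wz":0},{"x":0,"y":0,"z":-0.06,"wx":0,"wy":0,"wz":0},{"x":0,"y":0,"z":-0.09,"wx":0,"wy":0,"wz":0},{"x":0,"y":0,"z":-0.11,"wx":0,"wy":0,"wz":0},{"x":0,"y":0,"z":-0.11,"wx":0,"wy":0,"wz":0}]'
python3 - <<'E'
from nest import *
o,r=st(); print(o["tcp_pos"],o["finger_gap"]*87.8,rows([.475,-.130,.12]))
E
```

```text
clock: 10.05
tcp_pos: [0.5139, 0.3266, 0.2262]
orientation: [0.002, 0.48, 0.877, 0.003]
contact_force: [0.0, 0.9, -1.7]
finger_gap: 0.131
[0.51388301 0.32655838 0.22622273] 11.484014647646864 [-363.8 -279.3  104.5]
```

```bash
python3 -m pendant '[{"x":-0.015,"y":-0.0115,"z":0,"wx":0,"wy":0,"wz":0},{"x":-0.041,"y":-0.0315,"z":0,"wx":0,"wy":0,"wz":0},{"x":-0.067,"y":-0.0515,"z":0,"wx":0,"wy":0,"wz":0},{"x":-0.093,"y":-0.0714,"z":0,"wx":0,"wy":0,"wz":0},{"x":-0.12,"y":-0.092,"z":0,"wx":0,"wy":0,"wz":0}]'
python3 -m pendant '[{"x":-0.027,"y":-0.0207,"z":0,"wx":0,"wy":0,"wz":0},{"x":-0.054,"y":-0.0414,"z":0,"wx":0,"wy":0,"wz":0},{"x":-0.081,"y":-0.0622,"z":0,"wx":0,"wy":0,"wz":0},{"x":-0.108,"y":-0.083,"z":0,"wx":0,"wy":0,"wz":0},{"x":-0.135,"y":-0.1036,"z":0,"wx":0,"wy":0,"wz":0}]'
python3 -m pendant '[{"x":-0.027,"y":-0.0207,"z":0,"wx":0,"wy":0,"wz":3},{"x":-0.054,"y":-0.0414,"z":0,"wx":0,"wy":0,"wz":6},{"x":-0.081,"y":-0.0622,"z":0,"wx":0,"wy":0,"wz":9},{"x":-0.108,"y":-0.083,"z":0.02,"wx":0,"wy":0,"wz":11.5},{"x":-0.108,"y":-0.083,"z":0.04,"wx":0,"wy":0,"wz":11.5}]'
python3 - <<'E'
from nest import *
snap("side","s12");crop('s12',210,190,350,310,5,'s12c')
o,r=st(); print(o["tcp_pos"],o["finger_gap"]*87.8,rows([.475,-.130,.05]),np.degrees(np.arctan2(*r.as_matrix()[1::-1,1])))
E
```

```text
clock: 10.55
tcp_pos: [0.4976, 0.1725, 0.2206]
orientation: [-0.001, 0.48, 0.877, -0.001]
contact_force: [0.6, -1.7, 0.1]
finger_gap: 0.134
clock: 11.05
tcp_pos: [0.4827, 0.0034, 0.2208]
orientation: [-0.001, 0.48, 0.877, -0.001]
contact_force: [0.3, 0.4, -0.5]
finger_gap: 0.133
clock: 11.55
tcp_pos: [0.4714, -0.1338, 0.181]
orientation: [-0.0, 0.568, 0.823, -0.001]
contact_force: [0.1, 0.3, -1.4]
finger_gap: 0.133
[ 0.46916605 -0.13179785  0.17774316] 11.547525193084184 [ -0.9   6.8 127.7] 20.867791185378728
```

View pics/s12c.png

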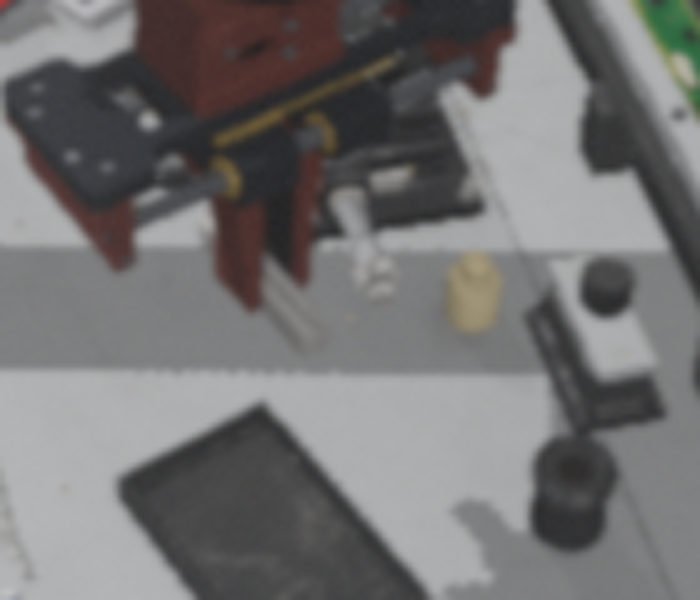

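```bash
python3 -m pendant '[{"x":-0.001,"y":0.003,"z":0.03,"wx":0,"wy":0,"wz":0},{"x":-0.001,"y":0.005,"z":0.065,"wx":0,"wy":0,"wz":0},{"x":-0.001,"y":0.005,"z":0.1,"wx":0,"wy":0,"wz":0},{"x":-0.001,"y":0.005,"z":0.128,"wx":0,"wy":0,"wz":0},{"x":-0.001,"y":0.005,"z":0.128,"wx":0,"wy":0,"wz":0}]'
python3 - <<'E'
from nest import *
snap("side","s13");crop('s13',210,230,330,340,6,'s13c')
o,r=st(); print(o["tcp_pos"],o["finger_gap"]*87.8,rows([.475,-.130,.009]),np.degrees(np.arctan2(*r.as_matrix()[1::-1,1])))
E
```

```text
clock: 12.1
tcp_pos: [0.474, -0.1284, 0.0509]
orientation: [-0.004, 0.566, 0.825, -0.001]
contact_force: [0.0, -0.1, -1.0]
finger_gap: 0.13
[ 0.47550998 -0.12879054  0.05275095] 11.58577264837239 [-1.1 -0.7 43.8] 21.101070515050683
```

View pics/s13c.png

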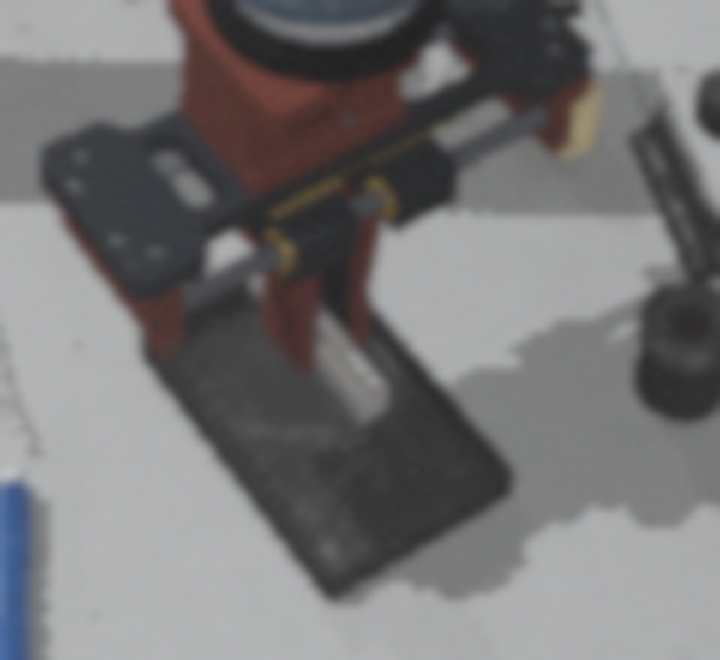

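```bash
python3 -m pendant '[{"x":-0.001,"y":0,"z":0.015,"wx":0,"wy":0,"wz":0},{"x":-0.001,"y":0,"z":0.028,"wx":0,"wy":0,"wz":0},{"x":-0.001,"y":0,"z":0.036,"wx":0,"wy":0,"wz":0},{"x":-0.001,"y":0,"z":0.039,"wx":0,"wy":0,"wz":0},{"x":-0.001,"y":0,"z":0.039,"wx":0,"wy":0,"wz":0}]'
python3 -m pendant '[{"x":0,"y":0,"z":0,"wx":0,"wy":0,"wz":0},{"x":0,"y":0,"z":0.001,"wx":0,"wy":0,"wz":0}]'
python3 - <<'E'
from nest import *
snap("side","s14");crop('s14',210,230,330,340,6,'s14c')
o,r=st(); print(o["tcp_pos"],o["contact_force"],r.as_matrix().round(4)[2])
E
```

```text
clock: 12.65
tcp_pos: [0.4783, -0.1303, 0.0154]
orientation: [-0.0, 0.566, 0.825, -0.0]
contact_force: [0.2, 0.7, -0.8]
finger_gap: 0.135
clock: 12.85
tcp_pos: [0.4788, -0.1305, 0.0149]
orientation: [0.0, 0.566, 0.825, 0.0]
contact_force: [0.7, -0.2, -1.0]
finger_gap: 0.135
[ 0.47864085 -0.13044369  0.01460772] [-0.15550295 -0.68804976 -1.20839257] [-4.e-04  5.e-04 -1.e+00]
```

View pics/s14c.png

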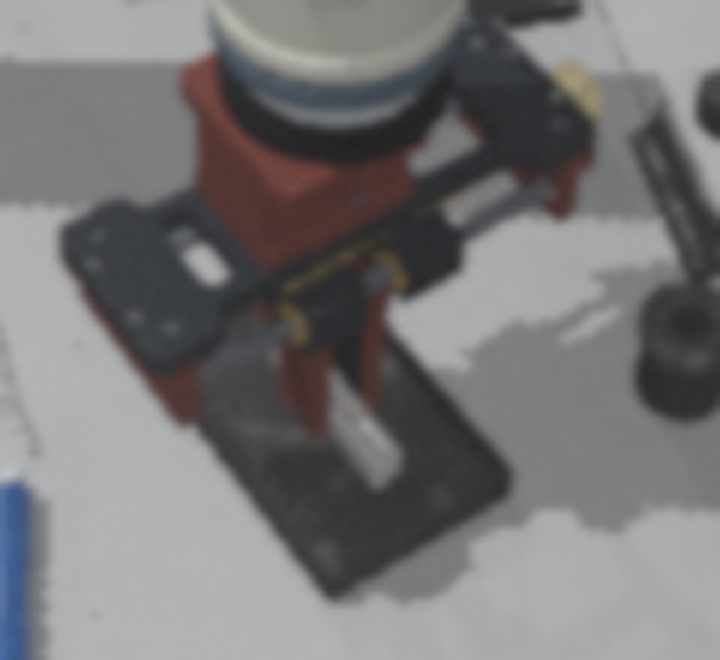

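```bash
python3 -m pendant '[{"x":0,"y":0,"z":0.002,"wx":0,"wy":0,"wz":0},{"x":0,"y":0,"z":0.004,"wx":0,"wy":0,"wz":0},{"x":0,"y":0,"z":0.0045,"wx":0,"wy":0,"wz":0},{"x":0,"y":0,"z":0.0045,"wx":0,"wy":0,"wz":0},{"x":0,"y":0,"z":0.0045,"wx":0,"wy":0,"wz":0}]'
python3 -m pendant '[{"x":0,"y":0,"z":0.001,"wx":0,"wy":0,"wz":0},{"x":0,"y":0,"z":0.001,"wx":0,"wy":0,"wz":0},{"x":0,"y":0,"z":0.001,"wx":0,"wy":0,"wz":0}]'
```

```text
clock: 13.4
tcp_pos: [0.4783, -0.1304, 0.0098]
orientation: [-0.0, 0.566, 0.825, -0.0]
contact_force: [-0.6, -0.0, -0.5]
finger_gap: 0.131
clock: 13.7
tcp_pos: [0.4784, -0.1304, 0.0088]
orientation: [-0.0, 0.566, 0.825, -0.0]
contact_force: [-0.4, -0.6, -0.5]
finger_gap: 0.129
```

```bash
python3 -m pendant '[{"x":0,"y":0,"z":0.0005,"wx":0,"wy":0,"wz":0},{"x":0,"y":0,"z":0.001,"wx":0,"wy":0,"wz":0},{"x":0,"y":0,"z":0.001,"wx":0,"wy":0,"wz":0}]'
python3 -m pendant '[{"x":0,"y":0,"z":0.0003,"wx":0,"wy":0,"wz":0},{"x":0,"y":0,"z":0.0005,"wx":0,"wy":0,"wz":0},{"x":0,"y":0,"z":0.0005,"wx":0,"wy":0,"wz":0}]'
```

```text
clock: 14.0
tcp_pos: [0.4784, -0.1304, 0.008]
orientation: [0.0, 0.566, 0.825, 0.0]
contact_force: [-0.8, 1.0, 2.7]
finger_gap: 0.134
clock: 14.3
tcp_pos: [0.4785, -0.1304, 0.008]
orientation: [0.0, 0.566, 0.825, 0.0]
contact_force: [-2.5, 1.0, 11.8]
finger_gap: 0.135
```

```bash
python3 -m pendant '[{"x":0,"y":0,"z":-0.0004,"wx":0,"wy":0,"wz":0},{"x":0,"y":0,"z":-0.0004,"wx":0,"wy":0,"wz":0}]'
python3 -m pendant '[{"x":0,"y":0,"z":0,"wx":0,"wy":0,"wz":0},{"x":0,"y":0,"z":0,"wx":0,"wy":0,"wz":0},{"x":0,"y":0,"z":0,"wx":0,"wy":0,"wz":0},{"x":0,"y":0,"z":0,"wx":0,"wy":0,"wz":0}]' 0.026
python3 -m pendant '[{"x":0,"y":0,"z":-0.01,"wx":0,"wy":0,"wz":0},{"x":0,"y":0,"z":-0.03,"wx":0,"wy":0,"wz":0},{"x":0,"y":0,"z":-0.07,"wx":0,"wy":0,"wz":0},{"x":0,"y":0,"z":-0.11,"wx":0,"wy":0,"wz":0},{"x":0,"y":0,"z":-0.16,"wx":0,"wy":0,"wz":0}]'
python3 -m pendant '[{"x":0.03,"y":-0.02,"z":0,"wx":0,"wy":0,"wz":0},{"x":0.06,"y":-0.04,"z":-0.02,"wx":0,"wy":0,"wz":0},{"x":0.09,"y":-0.06,"z":-0.02,"wx":0,"wy":0,"wz":0},{"x":0.12,"y":-0.08,"z":-0.02,"wx":0,"wy":0,"wz":0},{"x":0.15,"y":-0.1,"z":-0.02,"wx":0,"wy":0,"wz":0}]'
python3 - <<'E'
from nest import *
snap("side","s15");crop('s15',210,230,350,340,5,'s15c'); snap("top","t15");crop("t15",295,140,415,240,6,"t15c")
E
```

```text
clock: 14.5
tcp_pos: [0.4785, -0.1304, 0.008]
orientation: [0.0, 0.566, 0.825, 0.0]
contact_force: [-1.5, -0.1, 5.8]
finger_gap: 0.135
clock: 14.9
tcp_pos: [0.4783, -0.1304, 0.0076]
orientation: [-0.0, 0.566, 0.825, -0.0]
contact_force: [0.1, -0.5, 1.3]
finger_gap: 0.293
clock: 15.4
tcp_pos: [0.4772, -0.13, 0.169]
orientation: [-0.001, 0.566, 0.825, -0.0]
contact_force: [0.7, -0.9, 0.5]
finger_gap: 0.294
clock: 15.9
tcp_pos: [0.3298, -0.0258, 0.1883]
orientation: [0.0, 0.566, 0.824, 0.0]
contact_force: [0.5, 0.8, 0.9]
finger_gap: 0.3
```

View pics/s15c.png

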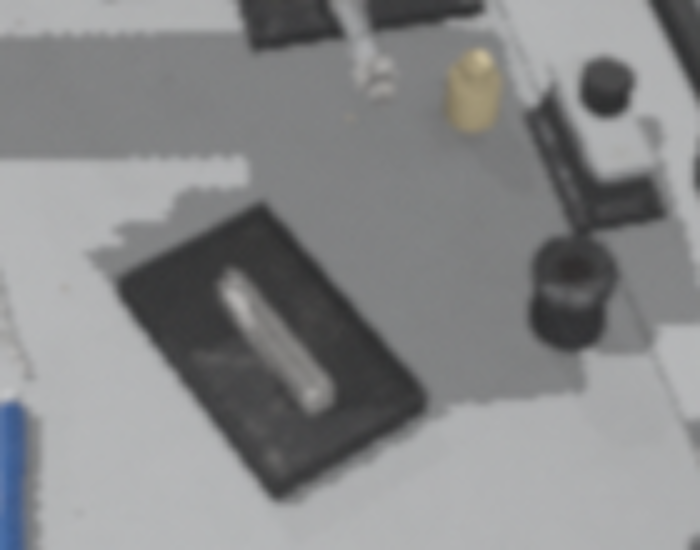

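View pics/t15.png

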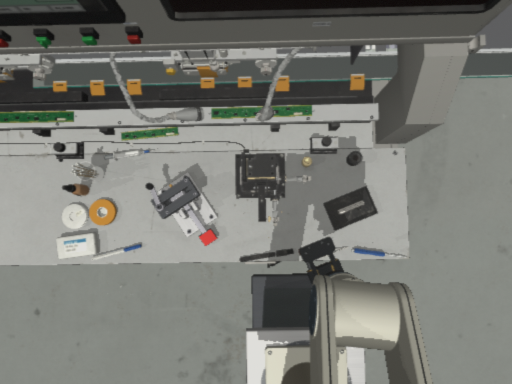

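View pics/t15c.png

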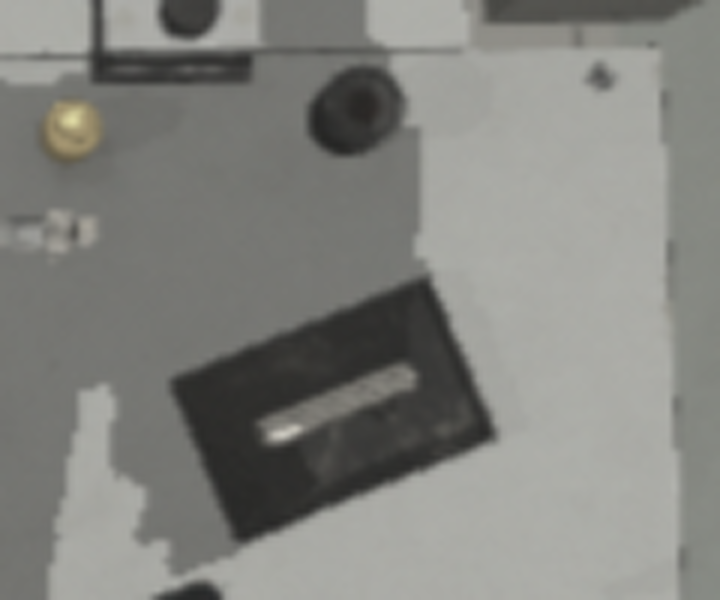

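```bash
python3 -m pendant '[{"x":0,"y":0,"z":0,"wx":0,"wy":0,"wz":0},{"x":0,"y":0,"z":0,"wx":0,"wy":0,"wz":0}]'; python3 -c "
from workcell import manip
print(manip.finish_job())"
```

```text
clock: 16.2
tcp_pos: [0.3324, -0.0267, 0.1884]
orientation: [0.001, 0.566, 0.824, 0.0]
contact_force: [0.4, 0.1, 0.0]
finger_gap: 0.299
the job is handed in; nothing more can be done
None
```

The press tip is out of the nest and lying flat and lengthwise on the floor of the black tray. I handed the job in at 16.2 s of the 58 s allowed.

- **Keeper:** I pushed it by its knob to about 1.45 rad before pressing the lever. It was still swung aside in the last top view.
- **Lever:** I pressed the pad down to its stop. The force rose to 36 N there, and the side view showed the tip standing up out of the pocket.
- **Transfer:** I gripped the tip at its 12 mm foot; the gripper read about 11.6 mm throughout the carry. I lowered it until it touched the tray floor (peak about 12 N), then released it and backed away.

**Last checks:** the tray's corners are at the same pixels as at the start. The loupe and the brass weight stand where they were, and the robot was clear with almost no force on it.

**What disagreed:**
- The first move commands were refused because I had left out required keys; nothing moved.
- The top camera, the side camera and the arm differed by roughly 1 to 3 mm.
- The lever's stop came at a fingertip height of about 26 mm rather than the stated 25 mm.
- The tip lies about 3 mm off the tray centre I had measured, well inside the walls.

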